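# Pack case jars heaviest lowest

## Task

The three identical blue-lidded jars hold a metal, a plaster and an acrylic piece, and only their weight tells them apart: feel which is which by lifting them, then pack all three upright in the grey slotted box as one stack, the heaviest at the bottom, the middle one on it and the lightest on top. Set the jars down gently instead of dropping them, never tip them over, and leave the other things on the bench where they are.

Things in the scene. Friction and masses are not known exactly. Their poses are not given: they have to be found in the camera images.
- jar_a_mid (a point): centre of one of three outwardly identical closed round jars, white with a blue lid, 60 mm diameter, 32 mm high, straight rigid sides, flat top and bottom; grip it from above anywhere round its side. Loose, upright on the bench. The point is 16 mm above its underside; z is its axis, up.
- jar_b_mid (a point): centre of one of three outwardly identical closed round jars, white with a blue lid, 60 mm diameter, 32 mm high, straight rigid sides, flat top and bottom; grip it from above anywhere round its side. Loose, upright on the bench. The point is 16 mm above its underside; z is its axis, up.
- jar_c_mid (a point): centre of one of three outwardly identical closed round jars, white with a blue lid, 60 mm diameter, 32 mm high, straight rigid sides, flat top and bottom; grip it from above anywhere round its side. Loose, upright on the bench. The point is 16 mm above its underside; z is its axis, up.
- jar_a: the same jar as jar_a_mid; origin under its centre. With its hidden loose content one jar weighs about 90 g (acrylic), one 270 g (plaster), one 500 g (metal), within 10 percent: 0.9, 2.7 and 4.9 N. Which is which changes every time and is only felt by lifting.
- jar_b: the same jar as jar_b_mid; origin under its centre. With its hidden loose content one jar weighs about 90 g (acrylic), one 270 g (plaster), one 500 g (metal), within 10 percent: 0.9, 2.7 and 4.9 N. Which is which changes every time and is only felt by lifting.
- jar_c: the same jar as jar_c_mid; origin under its centre. With its hidden loose content one jar weighs about 90 g (acrylic), one 270 g (plaster), one 500 g (metal), within 10 percent: 0.9, 2.7 and 4.9 N. Which is which changes every time and is only felt by lifting.
- box_floor (a point): centre of the inner floor of the grey stacking box, 4 mm above the bench; x and y square to its sides, z up. Stacked jars have their centres 16, 48 and 80 mm above it; the walls reach 64 mm above it, so the top jar stands proud.
- box: grey stacking box, fixed to the bench, 77 x 77 mm outside, 67 x 67 inside (3.5 mm spare round a jar), walls 5 mm thick, top 68 mm above the bench. Each of its four sides has a finger slot 46 mm wide in the middle, open above, down to a sill 8 mm above the bench, for fingers closing along the box's x or y. Origin under its centre.
- model_pair: bystander: pair of trimmed white plaster models, 52 x 60 x 43 mm, origin under its centre; leave alone.
- denture_pink: bystander: pink denture base with teeth, 44 x 52 x 23 mm, origin under its centre; leave alone.
- dropper: bystander: small white dropper bottle, 26 mm diameter, 58 mm high, origin under its centre; leave alone.
- bur_block: bystander: bur stand with red-headed burs, 26 x 52 x 44 mm, origin under its centre; leave alone.

How it is judged:
At the end, for the whole second after the job is handed in: One upright stack at rest in the box, jars within 12 mm of its axis and 6 mm of stacked height, tilt under 0.12 rad: 500 g jar on the floor, 270 g on it, 90 g on top, judged by load (top on middle 0.3 to 1.7 N, middle on bottom 2.2 to 4.6 N) (horizontal distance between each of jar_a_mid, jar_b_mid, jar_c_mid and box_floor below 0.012 m and angle between each of jar_a_mid, jar_b_mid, jar_c_mid's own z axis and vertical below 0.12 rad and linear speed of each of jar_a, jar_b, jar_c below 0.02 m/s and ((z of jar_a_mid in the frame of box_floor between 0.01 and 0.022 m and z of jar_b_mid in the frame of box_floor between 0.042 and 0.054 m and z of jar_c_mid in the frame of box_floor between 0.074 and 0.086 m and contact force between jar_c and jar_b between 0.3 and 1.7 N and contact force between jar_b and jar_a between 2.2 and 4.6 N) or (z of jar_a_mid in the frame of box_floor between 0.01 and 0.022 m and z of jar_c_mid in the frame of box_floor between 0.042 and 0.054 m and z of jar_b_mid in the frame of box_floor between 0.074 and 0.086 m and contact force between jar_b and jar_c between 0.3 and 1.7 N and contact force between jar_c and jar_a between 2.2 and 4.6 N) or (z of jar_b_mid in the frame of box_floor between 0.01 and 0.022 m and z of jar_a_mid in the frame of box_floor between 0.042 and 0.054 m and z of jar_c_mid in the frame of box_floor between 0.074 and 0.086 m and contact force between jar_c and jar_a between 0.3 and 1.7 N and contact force between jar_a and jar_b between 2.2 and 4.6 N) or (z of jar_b_mid in the frame of box_floor between 0.01 and 0.022 m and z of jar_c_mid in the frame of box_floor between 0.042 and 0.054 m and z of jar_a_mid in the frame of box_floor between 0.074 and 0.086 m and contact force between jar_a and jar_c between 0.3 and 1.7 N and contact force between jar_c and jar_b between 2.2 and 4.6 N) or (z of jar_c_mid in the frame of box_floor between 0.01 and 0.022 m and z of jar_a_mid in the frame of box_floor between 0.042 and 0.054 m and z of jar_b_mid in the frame of box_floor between 0.074 and 0.086 m and contact force between jar_b and jar_a between 0.3 and 1.7 N and contact force between jar_a and jar_c between 2.2 and 4.6 N) or (z of jar_c_mid in the frame of box_floor between 0.01 and 0.022 m and z of jar_b_mid in the frame of box_floor between 0.042 and 0.054 m and z of jar_a_mid in the frame of box_floor between 0.074 and 0.086 m and contact force between jar_a and jar_b between 0.3 and 1.7 N and contact force between jar_b and jar_c between 2.2 and 4.6 N))); the robot touches nothing.
It fails at once if a jar is tipped over by more than about 35 degrees (angle between any of jar_a_mid, jar_b_mid, jar_c_mid's own z axis and vertical above 0.6 rad).
It fails at once if a jar is dropped: it falls free, out of the fingers, faster than 0.8 m/s (a drop of more than about 30 mm) ((linear speed of jar_a above 0.8 m/s and contact force between jar_a and the fingers below 0.05 N) or (linear speed of jar_b above 0.8 m/s and contact force between jar_b and the fingers below 0.05 N) or (linear speed of jar_c above 0.8 m/s and contact force between jar_c and the fingers below 0.05 N)).
It fails at once if a bystander on the bench is moved by more than 20 mm (distance of any of model_pair, denture_pink, dropper, bur_block from where it was at the start of the episode above 0.02 m).
It also fails if it takes over 72 s, if anything falls off the work surface, if the arm or the gripper's body presses on something with over 40 N, if the wrist force passes 120 N, or if a joint passes its speed limit or range.

## Robot

A 7-joint arm with a two-finger parallel gripper is mounted at the origin on the work surface; the furniture and walls round the work are solid. World frame = base frame: x ahead of the robot, y to its left, z up, the work surface at z = 0. Lengths are in m, angles in rad, forces in N, time in s.
With the tool pointing down it reaches from about 0.4 to 0.75 m from the base axis. Payload 19.5 kg.
Tool frame: the origin (TCP) lies between the finger pads; the fingertips stand 11 mm ahead of it and the grasp point (between the pads) lies 8 mm behind it; z points along the fingers, y is the line along which they close (so a half turn about z gives the same grasp; the last joint's range is limited). The gripper opens to 85 mm and grips with 20 to 120 N. Pads are 22 mm wide; open, the fingers measure 114 mm over their backs; the gripper's body (76 mm by 85 mm) begins 54 mm behind the grasp point. The pads swing forward as they close: fully open they stand 13 mm farther back than shut.
Start: joints at [1.184, 0.707, -0.028, 1.485, 0.022, 0.951, -0.075], TCP at [0.194, -0.541, 0.242] pointing down, gripper open.
Joint ranges: [-2.71, 2.71], [-0.32, 2.16], [-1.57, 1.52], [0, 2.45], [-1.46, 4.6], [0, 2.02], [-2.83, 2.83]. Speed limits (rad/s): [1.89, 1.89, 2.57, 2.57, 3.01, 3.01, 3.01].

## Interface

Orientations are given as a rotation vector (axis times angle).
In Python, from bench import ctrl gives the robot as it stands.
- The arm moves only by the shell command python3 -m jog 'ROWS' [FORCE]. ROWS is a JSON object of lists of equal length, an entry for each row: "jaw": the closure in counts, from 0 (fully open) to 255 (shut); "xyz": the shift along the tool's x, y, z in mm, a list of three; "yaw": the turn about the tool's z in degrees. In form: {"jaw": [jaw, ...], "xyz": [[dx, dy, dz], ...], "yaw": [yaw, ...]}. A call has 1 to 20 rows; each row shifts and turns the commanded pose from where the row before left it, along the tool's axes as they then stand; what a row does not reach is not made up. A row lasts 1/10 s, in which the tool goes at most 50 mm and 8.59 degrees, less where a joint would pass 70% of its speed; a pose out of reach is approached as far as the arm can. A call with a gripper value outside its range is refused whole. The fingers move at their own pace and stop on an object; FORCE is the grip in N (left out, the last holds). Time passes only in rows, so rows that do not move let the fingers close. It gives the time, the measured TCP pose, the force, the opening and the grip force at its end, in the units of the state.
- ctrl.observe(): the state, without advancing time (a new reading comes with each control period).
- ctrl.read_camera(name): name is "side" or "top" or "wrist"; returns a dict with "frame" (400x640x3 uint8, blue, green, red), "z_map" (400x640 float32, m along the optical axis (not along the pixel's ray), 0 where there is no reading), "fovy" (degrees; the focal length in pixels is half the picture's height over the tangent of half this angle, whatever the lens; pixels are square), "cx", "cy" (the principal point, pixels), "R" (3x3) and "t" (3): a world point X has camera coordinates R X + t; the wrist camera has in their place "T_tool_cam" (4x4, takes a point from camera to tool coordinates, whose origin is the TCP and whose axes are the flange's). Camera axes: x right, y down, z forward; pixel columns grow to the right and rows downward; lengths in m; the calibration is good to about 2 mm. A picture is of the moment at which its call begins: read the wrist's pose just before it.
- ctrl.hand_in(): hands the job in; it is judged then, once.
The state is a dict: "clock": time; "joint_positions": joint angles; "qd": joint speeds; "effort": joint torques, N m; "tool_pos": TCP position; "ee_rot": TCP orientation; "ft_force": force on the tool from outside, world axes, zero at the start; "moment": the same for the moment, N m; "grip_width": finger opening in m; "grasp_force": force on a finger pad.
Only numpy, scipy, OpenCV 4.12 (cv2) and the standard library are available. Lean on these libraries where they do the work, as an engineer would, in place of code of your own. Each camera call takes 0.05 s, during which the arm holds its last target. There are 200 camera calls.

## Working session

There is one attempt and no reset: what is moved stays moved. The work goes in short steps, Python scripts to look and compute and a shell command to move; the robot and the scene stay as the last step left them, time stands still between calls to the robot, and variables do not carry over. Pictures are saved under pics/ and viewed, at most 10 in all, crops included, and the job is handed in when it is done.

```bash
mkdir -p pics
cat > h.py <<'E'
import numpy as np, cv2
from bench import ctrl
from scipy.spatial.transform import Rotation as Ro
def cam(n):
    s=ctrl.observe(); c=ctrl.read_camera(n); c['s']=s
    c['f']=200/np.tan(np.radians(c['fovy'])/2)
    if n=='wrist':
        T=np.eye(4);T[:3,:3]=Ro.from_rotvec(s['ee_rot']).as_matrix();T[:3,3]=s['tool_pos'];M=T@np.array(c['T_tool_cam'])
    else:
        M=np.eye(4);R=np.array(c['R']);M[:3,:3]=R.T;M[:3,3]=-R.T@np.array(c['t'])
    c['M']=M; return c
def ray(c,u,v,z):
    d=c['M'][:3,:3]@np.array([(u-c['cx'])/c['f'],(v-c['cy'])/c['f'],1]);o=c['M'][:3,3]
    return o+d*(z-o[2])/d[2]
def cloud(c):
    v,u=np.mgrid[:400,:640];z=c['z_map']
    P=np.stack([(u-c['cx'])/c['f']*z,(v-c['cy'])/c['f']*z,z],-1)@c['M'][:3,:3].T+c['M'][:3,3]
    P[z==0]=np.nan
    return P
E
python3 - <<'E'
from h import *
s=ctrl.observe();print({k:np.round(v,3) for k,v in s.items()})
print(np.round(Ro.from_rotvec(s['ee_rot']).as_matrix(),3))
for n in ['top','side']:
    c=cam(n);cv2.imwrite(f'pics/{n}0.png',c['frame']);print(n,c['fovy'],c['cx'],c['cy'],np.round(c['M'],3).tolist())
    P=cloud(c);h=cv2.cvtColor(c['frame'],cv2.COLOR_BGR2HSV)
    m=cv2.inRange(h,(95,90,50),(130,255,255))
    k,l,st,ce=cv2.connectedComponentsWithStats(m)
    for i in range(1,k):
        if st[i,4]>60: print(st[i],ce[i].round(1),np.nanmedian(P[l==i],0).round(3),ray(c,*ce[i],.032).round(4))
E
```

```text
{'clock': np.float64(0.0), 'joint_positions': array([ 1.184,  0.707, -0.028,  1.485,  0.022,  0.951, -0.075]), 'qd': array([-0.001,  0.001,  0.002,  0.   , -0.002,  0.002, -0.002]), 'effort': array([-0.0000e+00, -8.8322e+01,  1.2340e+00, -2.3617e+01,  1.7000e-02,
        7.0000e-03, -0.0000e+00]), 'tool_pos': array([ 0.194, -0.541,  0.242]), 'ee_rot': array([-3.094, -0.539,  0.   ]), 'ft_force': array([-0.141, -0.463,  0.023]), 'moment': array([-0.01 , -0.021,  0.027]), 'grasp_force': np.float64(0.0), 'grip_width': np.float64(0.085)}
[[ 0.941  0.338 -0.   ]
 [ 0.338 -0.941  0.001]
 [-0.    -0.001 -1.   ]]
top 53.10267331206782 324.00859519720234 202.85097565908387 [[0.014, -0.99, 0.14, 0.421], [-1.0, -0.016, -0.014, -0.062], [0.016, -0.14, -0.99, 0.869], [0.0, 0.0, 0.0, 1.0]]
[282 170  29  28 609] [295.9 183.6] [ 0.579 -0.013  0.032] [ 0.58   -0.0128  0.032 ]
[427 195  28  28 618] [440.8 208.6] [ 0.531 -0.321  0.032] [ 0.5314 -0.3208  0.032 ]
[184 203  29  29 640] [198.  216.7] [0.506 0.19  0.032] [0.5061 0.19   0.032 ]
side 51.365285794699375 324.2394856176615 198.8091465467594 [[-0.733, -0.482, 0.48, 0.137], [-0.68, 0.501, -0.536, 0.393], [0.018, -0.719, -0.695, 0.681], [0.0, 0.0, 0.0, 1.0]]
[388 159  24  16 295] [399.5 166.2] [ 0.529 -0.318  0.033] [ 0.53   -0.3202  0.032 ]
[282 213  28  21 467] [295.4 222.8] [ 0.579 -0.011  0.033] [ 0.5793 -0.0116  0.032 ]
[601 218  20  17  87] [610.9 225.5] [ 0.07  -0.776 -0.188] [ 0.0865 -0.473   0.032 ]
[226 291  34  30 796] [242.4 305.2] [0.504 0.192 0.033] [0.5052 0.1916 0.032 ]
```

View pics/top0.png

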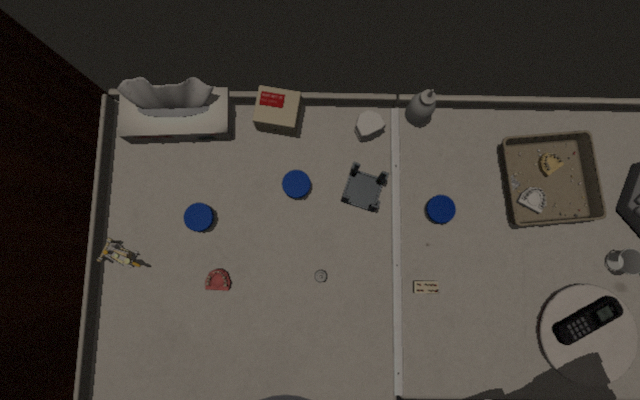

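View pics/side0.png

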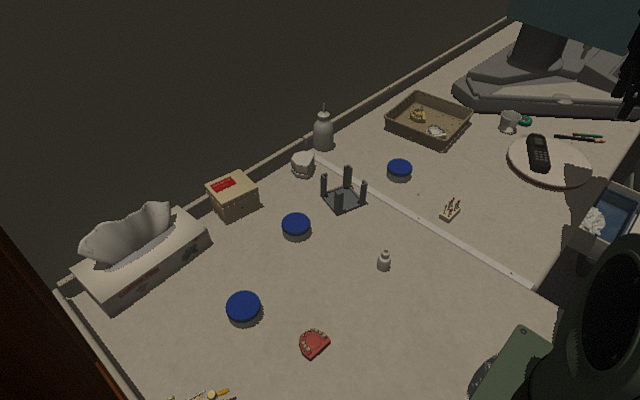

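The images show three lids: top view px (296,184), (441,209) and (198,217). The box with its four posts is at about (364,188), the model pair at (370,125), the dropper at (320,276), the bur block at (426,287) and the denture at (218,280). Next I measure the box.

Run:
```python
from h import *
for n in ['top','side']:
    c=cam(n);P=cloud(c)
    b=ray(c,364,190,.004)[:2] if n=='top' else b
    with np.errstate(invalid='ignore'):
        near=(np.hypot(P[...,0]-b[0],P[...,1]-b[1])<.075)
        m=near&(P[...,2]>.06)&(P[...,2]<.085)
    Q=P[m]; r=cv2.minAreaRect(Q[:,:2].astype(np.float32)*1000)
    print(n,b,m.sum(),Q[:,2].max(),r)
    # top faces of the posts by plane-cast ray
    k,l,st,ce=cv2.connectedComponentsWithStats((m&(P[...,2]>.064)).astype(np.uint8))
    for i in range(1,k): print(st[i,4],ce[i].round(1),ray(c,*ce[i],.068).round(4))
    f=near&(abs(P[...,2]-.004)<.004)&(np.hypot(P[...,0]-b[0],P[...,1]-b[1])<.03); print('floor',np.median(P[f],0))
    if n=='top':
        mm=near
        cv2.imwrite('pics/box.png',cv2.resize(c['frame'][150:230,320:410],None,fx=6,fy=6,interpolation=cv2.INTER_CUBIC))
        print('strip',P[260,397],P[325-0,200])
s=ctrl.observe();
```

```text
top [ 0.57351338 -0.16104092] 143 0.07346665360002058 ((574.3955078125, -157.59814453125), (76.56951141357422, 77.07901763916016), 72.88201141357422)
32 [355.5 164.3] [ 0.6154 -0.1361  0.068 ]
33 [385.9 174.2] [ 0.5959 -0.1986  0.068 ]
33 [345.6 194.6] [ 0.5521 -0.1163  0.068 ]
31 [376.6 204.2] [ 0.5336 -0.1793  0.068 ]
floor [ 0.57334319 -0.16094918  0.00452729]
strip [ 0.42228731 -0.232399    0.00195495] [0.28217426 0.18141784 0.0026615 ]
side [ 0.57351338 -0.16104092] 163 0.07141858816297375 ((572.6996459960938, -156.84652709960938), (78.01686096191406, 79.71967315673828), 73.13980102539062)
33 [348.1 166.5] [ 0.5934 -0.1968  0.068 ]
27 [323.7 175.2] [ 0.6132 -0.135   0.068 ]
28 [363.9 183.1] [ 0.5309 -0.1774  0.068 ]
36 [338.9 192.7] [ 0.5503 -0.1155  0.068 ]
floor [ 0.56617811 -0.16760603  0.00562951]
```

View pics/box.png

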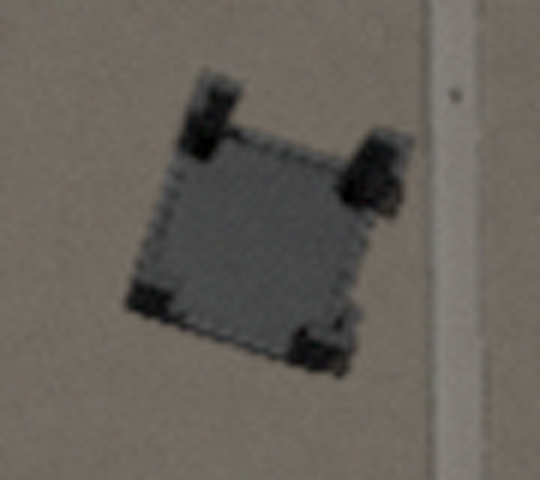

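The box crop shows four posts, and both views agree: centre about (0.573, -0.157), sides 77 mm, sides at -17.3°. I turn the tool to the box's axes and go over the nearest jar.

```bash
python3 -m jog '{"jaw":[0,0,0,0,0],"xyz":[[0,0,0],[0,0,0],[0,0,0],[0,0,0],[0,0,0]],"yaw":[7.4,7.4,7.4,7.4,7.4]}' 40
python3 -m jog '{"jaw":[0,0,0,0,0,0,0,0,0,0,0,0,0,0,0,0],"xyz":[[18,-22,0],[18,-22,0],[18,-22,0],[18,-22,0],[18,-22,0],[18,-22,0],[18,-22,0],[18,-22,0],[18,-22,0],[18,-22,0],[18,-22,10],[18,-22,20],[18,-22,20],[18,-22,20],[0,0,0],[0,0,0]],"yaw":[0,0,0,0,0,0,0,0,0,0,0,0,0,0,0,0]}'
cat >> h.py <<'E'
def go(x,y,z=None):
    s=ctrl.observe();R=Ro.from_rotvec(s['ee_rot']).as_matrix();p=np.array(s['tool_pos'])
    d=np.array([x,y,p[2] if z is None else z])-p
    print('tcp',p.round(4),'xang',np.degrees(np.arctan2(R[1,0],R[0,0])).round(2),'tilt',R[2].round(3),'shift mm',(R.T@d*1000).round(1),'q7',s['joint_positions'][6].round(2))
def lid(c,zt=.032,near=None):
    h=cv2.cvtColor(c['frame'],cv2.COLOR_BGR2HSV);m=cv2.inRange(h,(95,90,40),(130,255,255))
    for q in cv2.findContours(m,cv2.RETR_EXTERNAL,cv2.CHAIN_APPROX_NONE)[0]:
        if len(q)>60:
            W=np.array([ray(c,*p[0],zt)[:2] for p in q],np.float32)*1000
            (x,y),r=cv2.minEnclosingCircle(W);print('lid',np.round([x,y,r],1),'bbox',cv2.boundingRect(q))
E
python3 - <<'E'
from h import *
c=cam('wrist');cv2.imwrite('pics/w1.png',c['frame']);lid(c);go(.5314,-.3208);print(np.round(c['T_tool_cam'],3).tolist())
E
```

```text
clock: 0.7
tool_pos: [0.1943, -0.5411, 0.2422]
ee_rot: [-3.105, 0.479, 0.0]
ft_force: [0.2, 0.3, 1.4]
grip_width: 0.0852
grasp_force: 0.0
clock: 2.3
tool_pos: [0.5261, -0.3216, 0.1719]
ee_rot: [-3.106, 0.47, 0.002]
ft_force: [-0.5, 0.0, 0.7]
grip_width: 0.0854
grasp_force: 0.0
lid [577.6 -24.9  30.9] bbox (0, 202, 27, 59)
lid [ 531.8 -321.8   30.5] bbox (284, 153, 66, 66)
tcp [ 0.5258 -0.3223  0.1725] xang -17.28 tilt [-0.     0.001 -1.   ] shift mm [ 4.9 -3.1 -0. ] q7 -1.2
[[0.0, -0.961, -0.275, 0.07], [1.0, 0.0, -0.0, 0.0], [0.0, -0.275, 0.961, -0.132], [0.0, 0.0, 0.0, 1.0]]
```

View pics/w1.png

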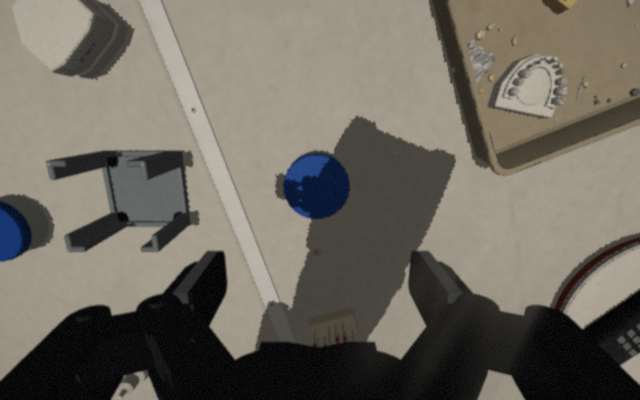

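The wrist view shows the jar lid at px (317,186), the box square to the tool axes at (147,187), and a clear space round the jar. I descend, grip, lift and weigh.

```bash
python3 -m jog '{"jaw":[0,0,0,0,0,0,0,0,0,0,0,0,0,0],"xyz":[[5.5,-2.5,0],[0,0,13],[0,0,13],[0,0,13],[0,0,13],[0,0,13],[0,0,13],[0,0,13],[0,0,13],[0,0,13],[0,0,13],[0,0,13],[0,0,13],[0,0,0]],"yaw":[0,0,0,0,0,0,0,0,0,0,0,0,0,0]}' 50
python3 -m jog '{"jaw":[255,255,255,255,255,255,255,255],"xyz":[[0,0,0],[0,0,0],[0,0,0],[0,0,0],[0,0,0],[0,0,0],[0,0,0],[0,0,0]],"yaw":[0,0,0,0,0,0,0,0]}' 50
```

```text
clock: 3.75
tool_pos: [0.5316, -0.3205, 0.0144]
ee_rot: [-3.105, 0.471, 0.003]
ft_force: [-1.2, -0.0, -0.2]
grip_width: 0.0857
grasp_force: 0.0
clock: 4.55
tool_pos: [0.5327, -0.3212, 0.0173]
ee_rot: [3.106, -0.471, 0.002]
ft_force: [-1.7, 1.1, 6.3]
grip_width: 0.0579
grasp_force: 53.4
```

```bash
python3 -m jog '{"jaw":[255,255,255,255,255,255,255,255,255,255,255,255,255,255,255],"xyz":[[0,0,-5],[0,0,-10],[0,0,-15],[0,0,-15],[0,0,-15],[0,0,-15],[0,0,-15],[0,0,-10],[0,0,0],[0,0,0],[0,0,0],[0,0,0],[0,0,0],[0,0,0],[0,0,0]],"yaw":[0,0,0,0,0,0,0,0,0,0,0,0,0,0,0]}'
cat > weigh.py <<'E'
from h import *
F=[]
for i in range(8):
    c=ctrl.read_camera('wrist');F.append(ctrl.observe()['ft_force'])
print(np.mean(F,0).round(2),np.std(F,0).round(2))
s=ctrl.observe();print(s['grip_width'],s['grasp_force'],s['clock']);go(.573,-.157)
c=cam('wrist');lid(c)
cv2.imwrite('pics/last.png',c['frame'])
E
python3 weigh.py
```

```text
clock: 6.05
tool_pos: [0.5323, -0.3209, 0.1162]
ee_rot: [-3.106, 0.471, 0.0]
ft_force: [-0.5, 1.1, -1.1]
grip_width: 0.0578
grasp_force: 53.6
[-0.19  0.2  -0.72] [0.49 0.38 0.38]
0.05829971470281603 53.591472893022 6.45
tcp [ 0.5323 -0.3209  0.1163] xang -17.24 tilt [-0. -0. -1.] shift mm [  -9.8 -168.6    0. ] q7 -1.19
lid [ 476.9 -304.    57.9] bbox (249, 212, 138, 131)
```

The reading is about -0.7 N, so this is the acrylic jar, the lightest. I set it back and go to the middle jar, lifting clear of the box (TCP 0.17).

```bash
python3 -m jog '{"jaw":[255,255,255,255,255,255,255,255,255,255,255,0,0,0,0,0,0],"xyz":[[0,0,10],[0,0,15],[0,0,15],[0,0,15],[0,0,15],[0,0,10],[0,0,10],[0,0,5],[0,0,3],[0,0,0.5],[0,0,0],[0,0,0],[0,0,0],[0,0,0],[0,0,0],[0,0,0],[0,0,0]],"yaw":[0,0,0,0,0,0,0,0,0,0,0,0,0,0,0,0,0]}'
python3 -m jog '{"jaw":[0,0,0,0,0,0,0,0,0,0,0,0],"xyz":[[0,0,-10],[0,0,-20],[0,0,-20],[0,0,-20],[0,0,-20],[0,0,-20],[0,0,-20],[0,0,-20],[0,0,-20],[0,0,-20],[0,0,0],[0,0,0]],"yaw":[0,0,0,0,0,0,0,0,0,0,0,0]}'
python3 - <<'E'
from h import *
c=cam('wrist');lid(c);go(.573,-.157)
F=[]
for i in range(4): ctrl.read_camera('top');F.append(ctrl.observe()['ft_force'][2])
print(np.mean(F))
E
```

```text
clock: 8.2
tool_pos: [0.5323, -0.3209, 0.0178]
ee_rot: [-3.106, 0.471, 0.0]
ft_force: [-0.0, 0.8, 0.7]
grip_width: 0.0852
grasp_force: 0.0
clock: 9.4
tool_pos: [0.5323, -0.3209, 0.2083]
ee_rot: [3.106, -0.471, 0.001]
ft_force: [-0.5, -0.3, -0.4]
grip_width: 0.0852
grasp_force: 0.0
lid [581.2 -17.6  33.7] bbox (0, 197, 61, 54)
lid [ 531.8 -321.    30.3] bbox (289, 155, 58, 58)
tcp [ 0.5321 -0.3208  0.2077] xang -17.24 tilt [-0. -0. -1.] shift mm [  -9.5 -168.5    0. ] q7 -1.21
-0.6047388746235501
```

```bash
python3 -m jog '{"jaw":[0,0,0,0,0,0,0,0,0,0],"xyz":[[-1.2,-21,0],[-1.2,-21,0],[-1.2,-21,0],[-1.2,-21,0],[-1.2,-21,0],[-1.2,-21,0],[-1.2,-21,0],[-1.2,-21,0],[0,0,0],[0,0,0]],"yaw":[0,0,0,0,0,0,0,0,0,0]}'
python3 - <<'E'
from h import *
c=cam('wrist');cv2.imwrite('pics/w2.png',c['frame']);lid(c);go(.573,-.157);P=cloud(c)
with np.errstate(invalid='ignore'): m=(np.hypot(P[...,0]-.573,P[...,1]+.157)<.07)&(P[...,2]>.066)&(P[...,2]<.072)
Q=P[m];print(m.sum(),Q[:,2].mean(),cv2.minAreaRect(Q[:,:2].astype(np.float32)*1000))
k,l,st,ce=cv2.connectedComponentsWithStats(m.astype(np.uint8));W=[]
for i in range(1,k):
    if st[i,4]>15: W.append(ray(c,*ce[i],.068));print(st[i,4],ce[i].round(1),W[-1].round(4))
print(np.mean(W,0))
go(.580,-.0128)
E
```

```text
clock: 10.65
tool_pos: [0.5729, -0.1577, 0.2076]
ee_rot: [3.106, -0.47, -0.001]
ft_force: [-1.0, -0.4, -0.1]
grip_width: 0.0854
grasp_force: 0.0
lid [508.9 188.7  31.9] bbox (25, 297, 48, 44)
lid [581.4 -15.4  31.5] bbox (157, 188, 59, 55)
lid [ 532.6 -318.4   31.7] bbox (450, 146, 62, 57)
tcp [ 0.5727 -0.1583  0.2076] xang -17.27 tilt [-0.  0. -1.] shift mm [-0.1 -1.3 -0. ] q7 -1.45
609 0.06800729348238493 ((573.531005859375, -157.3733673095703), (76.90284729003906, 77.20274353027344), 72.82707214355469)
154 [279.4 155.6] [ 0.6147 -0.1358  0.068 ]
164 [353.7 155.5] [ 0.5954 -0.1983  0.068 ]
149 [281.8 225.5] [ 0.5521 -0.1164  0.068 ]
142 [351.1 225.9] [ 0.5325 -0.1785  0.068 ]
[ 0.57367818 -0.1572643   0.068     ]
tcp [ 0.5727 -0.1583  0.2076] xang -17.27 tilt [-0.  0. -1.] shift mm [-3.630e+01 -1.411e+02 -1.000e-01] q7 -1.45
```

View pics/w2.png

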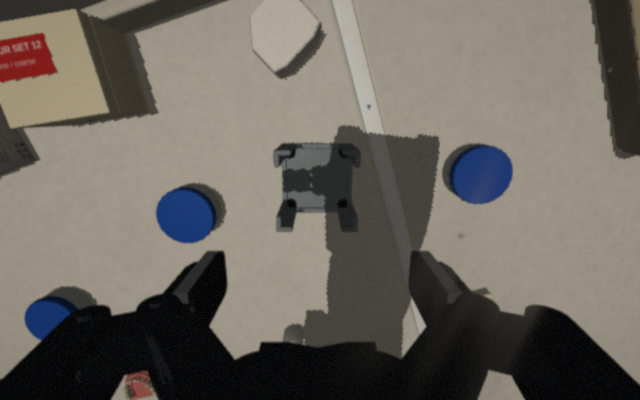

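The wrist view shows the box centred at px (316,190), giving (0.5736, -0.1573), which agrees with the top view. Its sides are at -17.2°. On to the middle jar at px (186,214).

```bash
python3 -m jog '{"jaw":[0,0,0,0,0,0,0,0,0,0,0],"xyz":[[-4.5,-17.5,0],[-4.5,-17.5,0],[-4.5,-17.5,0],[-4.5,-17.5,0],[-4.5,-17.5,0],[-4.5,-17.5,0],[-4.5,-17.5,10],[-4.5,-17.5,20],[0,0,5],[0,0,0],[0,0,0]],"yaw":[0,0,0,0,0,0,0,0,0,0,0]}'
python3 - <<'E'
from h import *
c=cam('wrist');lid(c);go(.580,-.0135,.017)
E
```

```text
clock: 11.8
tool_pos: [0.5802, -0.0147, 0.1733]
ee_rot: [3.105, -0.473, 0.001]
ft_force: [0.3, 0.0, 0.1]
grip_width: 0.0852
grasp_force: 0.0
lid [523.5 189.6  28.2] bbox (121, 286, 44, 29)
lid [581.3 -13.1  30.3] bbox (283, 159, 65, 64)
lid [ 535.3 -297.1   24.4] bbox (621, 119, 19, 55)
tcp [ 0.5803 -0.0145  0.1735] xang -17.33 tilt [ 0.001  0.    -1.   ] shift mm [ -0.8  -0.9 156.5] q7 -1.66
```

```bash
python3 -m jog '{"jaw":[0,0,0,0,0,0,0,0,0,0,0,0,255,255,255,255,255,255,255],"xyz":[[0.3,-1.7,0],[0,0,15],[0,0,15],[0,0,15],[0,0,15],[0,0,15],[0,0,15],[0,0,15],[0,0,15],[0,0,15],[0,0,15],[0,0,5],[0,0,0],[0,0,0],[0,0,0],[0,0,0],[0,0,0],[0,0,0],[0,0,0]],"yaw":[0,0,0,0,0,0,0,0,0,0,0,0,0,0,0,0,0,0,0]}' 60
python3 -m jog '{"jaw":[255,255,255,255,255,255,255,255,255,255,255,255,255,255,255],"xyz":[[0,0,-5],[0,0,-10],[0,0,-15],[0,0,-15],[0,0,-15],[0,0,-15],[0,0,-15],[0,0,-20],[0,0,-20],[0,0,-20],[0,0,0],[0,0,0],[0,0,0],[0,0,0],[0,0,0]],"yaw":[0,0,0,0,0,0,0,0,0,0,0,0,0,0,0]}'
python3 weigh.py
```

```text
clock: 13.75
tool_pos: [0.5811, -0.0119, 0.0188]
ee_rot: [3.106, -0.471, 0.001]
ft_force: [-3.2, -0.5, 5.4]
grip_width: 0.0583
grasp_force: 64.2
clock: 15.25
tool_pos: [0.5807, -0.0117, 0.1673]
ee_rot: [3.106, -0.471, -0.001]
ft_force: [0.2, 0.3, -2.4]
grip_width: 0.0582
grasp_force: 65.3
[-0.08  0.36 -2.85] [0.12 0.58 0.57]
0.05845548596098042 65.26079323142767 15.65
tcp [ 0.5809 -0.0117  0.1678] xang -17.25 tilt [-0. -0. -1.] shift mm [ 35.5 141.1  -0. ] q7 -1.66
lid [500.4  12.2  70.2] bbox (250, 209, 136, 129)
lid [ 535.8 -288.6   18.3] bbox (631, 129, 9, 42)
```

About -2.85 N: this is plaster, the middle one. By elimination jar A is metal, but its weight will be checked at lifting. I set this one back and go to the left jar.

```bash
python3 -m jog '{"jaw":[255,255,255,255,255,255,255,255,255,255,255,255,255,0,0,0,0,0,0],"xyz":[[0,0,10],[0,0,20],[0,0,20],[0,0,20],[0,0,20],[0,0,15],[0,0,15],[0,0,10],[0,0,10],[0,0,5],[0,0,3],[0,0,0.5],[0,0,0],[0,0,0],[0,0,0],[0,0,0],[0,0,0],[0,0,0],[0,0,0]],"yaw":[0,0,0,0,0,0,0,0,0,0,0,0,0,0,0,0,0,0,0]}'
python3 -m jog '{"jaw":[0,0,0,0,0,0,0,0,0,0],"xyz":[[0,0,-10],[0,0,-20],[0,0,-20],[0,0,-20],[0,0,-20],[0,0,-20],[0,0,-20],[0,0,-20],[0,0,0],[0,0,0]],"yaw":[0,0,0,0,0,0,0,0,0,0]}'
python3 - <<'E'
from h import *
c=cam('wrist');lid(c);go(.507,.190)
E
```

```text
clock: 17.6
tool_pos: [0.5809, -0.0117, 0.0193]
ee_rot: [-3.106, 0.471, 0.0]
ft_force: [0.5, -0.4, -0.2]
grip_width: 0.0857
grasp_force: 0.0
clock: 18.6
tool_pos: [0.5808, -0.0116, 0.1698]
ee_rot: [-3.106, 0.471, -0.001]
ft_force: [-0.4, 0.1, -0.5]
grip_width: 0.0855
grasp_force: 0.0
lid [525.9 189.6  26.6] bbox (122, 287, 42, 27)
lid [581.7 -12.1  30.3] bbox (285, 159, 66, 65)
lid [ 539.1 -290.4   16.9] bbox (629, 126, 11, 39)
tcp [ 0.5806 -0.0117  0.1692] xang -17.25 tilt [-0. -0. -1.] shift mm [-1.301e+02 -1.708e+02  1.000e-01] q7 -1.66
```

```bash
python3 -m jog '{"jaw":[0,0,0,0,0,0,0,0,0,0,0,0],"xyz":[[-13,-17,0],[-13,-17,0],[-13,-17,0],[-13,-17,0],[-13,-17,0],[-13,-17,0],[-13,-17,0],[-13,-17,0],[-13,-17,0],[-13,-17,0],[0,0,0],[0,0,0]],"yaw":[0,0,0,0,0,0,0,0,0,0,0,0]}'
python3 - <<'E'
from h import *
c=cam('wrist');lid(c);go(.507,.190,.018)
E
```

```text
clock: 19.85
tool_pos: [0.5069, 0.189, 0.1689]
ee_rot: [3.106, -0.47, -0.001]
ft_force: [1.0, -0.4, 0.8]
grip_width: 0.0856
grasp_force: 0.0
lid [507.2 190.7  30.4] bbox (283, 160, 66, 66)
lid [580.6  -8.5  32.2] bbox (488, 0, 84, 76)
tcp [0.5072 0.1885 0.169 ] xang -17.27 tilt [-0.     0.001 -1.   ] shift mm [ -0.6  -1.5 151. ] q7 -1.96
```

```bash
python3 -m jog '{"jaw":[0,0,0,0,0,0,0,0,0,0,0,255,255,255,255,255,255,255],"xyz":[[-0.5,-1.6,0],[0,0,15],[0,0,15],[0,0,15],[0,0,15],[0,0,15],[0,0,15],[0,0,15],[0,0,15],[0,0,20],[0,0,10],[0,0,0],[0,0,0],[0,0,0],[0,0,0],[0,0,0],[0,0,0],[0,0,0]],"yaw":[0,0,0,0,0,0,0,0,0,0,0,0,0,0,0,0,0,0]}' 80
python3 -m jog '{"jaw":[255,255,255,255,255,255,255,255,255,255,255,255,255,255,255],"xyz":[[0,0,-5],[0,0,-10],[0,0,-15],[0,0,-15],[0,0,-15],[0,0,-15],[0,0,-15],[0,0,-20],[0,0,-20],[0,0,-20],[0,0,0],[0,0,0],[0,0,0],[0,0,0],[0,0,0]],"yaw":[0,0,0,0,0,0,0,0,0,0,0,0,0,0,0]}'
python3 weigh.py
```

```text
clock: 21.7
tool_pos: [0.5074, 0.1906, 0.0205]
ee_rot: [-3.106, 0.471, -0.001]
ft_force: [-1.6, -2.6, 6.5]
grip_width: 0.0573
grasp_force: 85.1
clock: 23.2
tool_pos: [0.5069, 0.1907, 0.1688]
ee_rot: [3.106, -0.471, -0.001]
ft_force: [-0.4, -0.3, -5.1]
grip_width: 0.0571
grasp_force: 87.5
[ 0.11 -0.11 -4.95] [0.47 0.42 0.48]
0.057183411352044806 87.4806946143508 23.6
tcp [0.5071 0.1909 0.1693] xang -17.25 tilt [-0. -0. -1.] shift mm [166.1 312.7  -0. ] q7 -1.96
lid [427.3 216.   69.5] bbox (252, 209, 132, 127)
lid [581.1  -8.6  32.3] bbox (490, 0, 84, 76)
```

View pics/last.png

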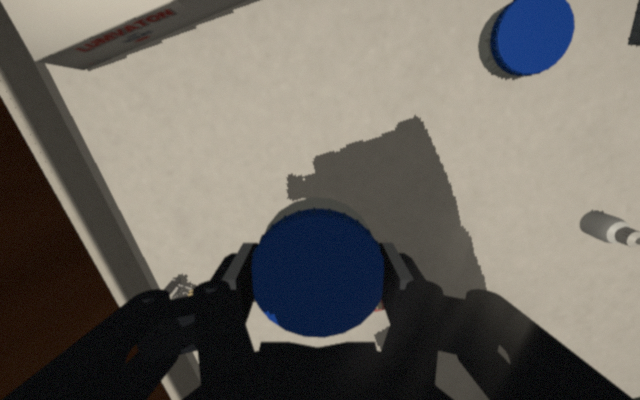

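4.95 N: metal, the heaviest, held level (lid at px (318,272)). I measure its offset in the hand and carry it to the box.

```bash
cat > inhand.py <<'E'
from h import *
c=cam('wrist');p=c['s']['tool_pos'];lid(c,p[2]+.0125)
P=cloud(c);print('tcp',p,'lid depth z',np.nanmedian(P[255:300,300:340,2]))
go(.5736,-.1573)
E
python3 inhand.py
```

```text
lid [508.7 190.4  30.7] bbox (252, 209, 132, 127)
lid [576.9  90.8  14.3] bbox (490, 0, 84, 76)
tcp [0.50711878 0.19084774 0.16931808] lid depth z 0.18109966528248383
tcp [0.5071 0.1909 0.1693] xang -17.25 tilt [-0. -0. -1.] shift mm [ 1.667e+02  3.128e+02 -1.000e-01] q7 -1.96
```

```bash
python3 -m jog '{"jaw":[255,255,255,255,255,255,255,255,255,255,255,255,255,255,255,255,255,255],"xyz":[[5,10,0],[10,20,0],[11,20,0],[11,20,0],[11,20,0],[11,20,0],[11,20,0],[11,20,0],[11,20,0],[11,20,0],[11,20,0],[11,20,0],[11,20,0],[11,20,0],[10,20,0],[5,16,0],[3,5,0],[0,0,0]],"yaw":[0,0,0,0,0,0,0,0,0,0,0,0,0,0,0,0,0,0]}'
python3 inhand.py
```

```text
clock: 25.5
tool_pos: [0.5723, -0.1559, 0.1692]
ee_rot: [3.106, -0.473, -0.0]
ft_force: [0.4, 0.6, -4.7]
grip_width: 0.0576
grasp_force: 87.6
lid [ 573.6 -156.3   31. ] bbox (252, 209, 132, 128)
lid [ 613.7 -104.7   14.2] bbox (136, 196, 68, 62)
lid [ 592.1 -239.6   14.2] bbox (468, 149, 72, 65)
tcp [ 0.57228399 -0.1559304   0.16922329] lid depth z 0.18099607421049377
tcp [ 0.5724 -0.1549  0.1692] xang -17.26 tilt [-0. -0. -1.] shift mm [ 1.9  2.  -0. ] q7 -1.45
```

```bash
python3 -m jog '{"jaw":[255,255,255,255,255,255,255,255,255,255,255,255,255,255,255],"xyz":[[0.3,1.4,0],[0,0,10],[0,0,20],[0,0,20],[0,0,15],[0,0,10],[0,0,5],[0,0,5],[0,0,5],[0,0,5],[0,0,5],[0,0,5],[0,0,5],[0,0,0],[0,0,0]],"yaw":[0,0,0,0,0,0,0,0,0,0,0,0,0,0,0]}'
```

```text
clock: 27.05
tool_pos: [0.5724, -0.1565, 0.0593]
ee_rot: [-3.106, 0.471, 0.0]
ft_force: [0.8, 0.7, -4.1]
grip_width: 0.0572
grasp_force: 87.7
```

No contact, and the jar is well into the box. Down to the floor, then release.

```bash
python3 -m jog '{"jaw":[255,255,255,255,255,255,255,255,255,255],"xyz":[[0,0,8],[0,0,8],[0,0,8],[0,0,4],[0,0,3],[0,0,2],[0,0,1],[0,0,0.5],[0,0,0],[0,0,0]],"yaw":[0,0,0,0,0,0,0,0,0,0]}'
```

```text
clock: 28.05
tool_pos: [0.5724, -0.1565, 0.0249]
ee_rot: [-3.106, 0.471, -0.0]
ft_force: [0.5, -0.4, -4.7]
grip_width: 0.0574
grasp_force: 87.7
```

```bash
python3 -m jog '{"jaw":[255,255,255,255,0,0,0,0,0,0],"xyz":[[0,0,0.5],[0,0,0.5],[0,0,0],[0,0,0],[0,0,0],[0,0,0],[0,0,0],[0,0,0],[0,0,0],[0,0,0]],"yaw":[0,0,0,0,0,0,0,0,0,0]}'
python3 -m jog '{"jaw":[0,0,0,0,0,0,0,0,0,0],"xyz":[[0,0,-10],[0,0,-20],[0,0,-20],[0,0,-20],[0,0,-20],[0,0,-20],[0,0,-20],[0,0,-20],[0,0,0],[0,0,0]],"yaw":[0,0,0,0,0,0,0,0,0,0]}'
python3 - <<'E'
from h import *
c=cam('wrist');lid(c);lid(c,.036);go(.5815,-.012)
E
```

```text
clock: 29.05
tool_pos: [0.5724, -0.1565, 0.0238]
ee_rot: [-3.106, 0.471, 0.0]
ft_force: [0.2, 1.1, 0.2]
grip_width: 0.0857
grasp_force: 0.0
clock: 30.05
tool_pos: [0.5723, -0.1565, 0.1742]
ee_rot: [-3.106, 0.471, -0.001]
ft_force: [-0.4, 0.5, -0.8]
grip_width: 0.0857
grasp_force: 0.0
lid [581.6 -14.6  32.1] bbox (139, 195, 66, 61)
lid [ 571.1 -155.7   31.4] bbox (284, 160, 68, 65)
lid [ 533.2 -318.6   32. ] bbox (465, 149, 71, 64)
lid [582.4 -16.9  31.6] bbox (139, 195, 66, 61)
lid [ 572.1 -156.    30.9] bbox (284, 160, 68, 65)
lid [ 534.8 -316.5   31.5] bbox (465, 149, 71, 64)
tcp [ 0.5722 -0.1564  0.1737] xang -17.25 tilt [-0. -0. -1.] shift mm [ -33.9 -140.7    0. ] q7 -1.45
```

Jar A is on the box floor, centred within about 2 mm. Next the plaster jar.

```bash
python3 -m jog '{"jaw":[0,0,0,0,0,0,0,0,0,0],"xyz":[[-4.3,-17.6,0],[-4.3,-17.6,0],[-4.3,-17.6,0],[-4.3,-17.6,0],[-4.3,-17.6,0],[-4.3,-17.6,0],[-4.3,-17.6,0],[-4.3,-17.6,0],[0,0,0],[0,0,0]],"yaw":[0,0,0,0,0,0,0,0,0,0]}'
python3 -m jog '{"jaw":[0,0,0,0,0,0,0,0,0,0,0,255,255,255,255,255,255,255],"xyz":[[0,0,10],[0,0,20],[0,0,20],[0,0,15],[0,0,15],[0,0,15],[0,0,15],[0,0,15],[0,0,15],[0,0,14],[0,0,0],[0,0,0],[0,0,0],[0,0,0],[0,0,0],[0,0,0],[0,0,0],[0,0,0]],"yaw":[0,0,0,0,0,0,0,0,0,0,0,0,0,0,0,0,0,0]}' 60
python3 -m jog '{"jaw":[255,255,255,255,255,255,255,255,255,255,255,255],"xyz":[[0,0,-5],[0,0,-10],[0,0,-15],[0,0,-15],[0,0,-15],[0,0,-15],[0,0,-15],[0,0,-20],[0,0,-20],[0,0,-20],[0,0,0],[0,0,0]],"yaw":[0,0,0,0,0,0,0,0,0,0,0,0]}'
python3 inhand.py
```

```text
clock: 31.1
tool_pos: [0.581, -0.012, 0.1733]
ee_rot: [3.106, -0.47, -0.001]
ft_force: [-0.5, -0.6, -0.5]
grip_width: 0.0855
grasp_force: 0.0
clock: 32.9
tool_pos: [0.5816, -0.0118, 0.021]
ee_rot: [-3.106, 0.471, -0.002]
ft_force: [-3.1, 0.0, 10.8]
grip_width: 0.0584
grasp_force: 62.7
clock: 34.1
tool_pos: [0.5812, -0.0117, 0.1703]
ee_rot: [-3.106, 0.471, -0.001]
ft_force: [-0.5, 0.0, -3.4]
grip_width: 0.0586
grasp_force: 65.2
lid [583.1 -12.8  30.8] bbox (251, 208, 134, 127)
lid [ 598.2 -146.8    9.1] bbox (628, 126, 12, 47)
lid [613.7 -87.   14.3] bbox (442, 120, 73, 70)
tcp [ 0.58120418 -0.01171254  0.17027117] lid depth z 0.181506170859922
tcp [ 0.5809 -0.0117  0.1696] xang -17.24 tilt [-0.001 -0.    -1.   ] shift mm [ 36.1 141.2  -0. ] q7 -1.65
```

```bash
python3 -m jog '{"jaw":[255,255,255,255,255,255,255,255,255,255,255,255],"xyz":[[1.7,6,0],[4,15,0],[4,20,0],[4,20,0],[4,20,0],[4,20,0],[4,20,0],[4,12,0],[4,8,0],[0,0,0],[0,0,0],[0,0,0]],"yaw":[0,0,0,0,0,0,0,0,0,0,0,0]}'
python3 inhand.py
```

```text
clock: 35.35
tool_pos: [0.5718, -0.1555, 0.1697]
ee_rot: [-3.106, 0.469, 0.0]
ft_force: [0.3, 0.4, -2.3]
grip_width: 0.0586
grasp_force: 65.3
lid [ 573.5 -156.5   30.9] bbox (251, 208, 134, 128)
lid [ 608.9 -167.5   13.6] bbox (285, 159, 68, 46)
lid [ 591.8 -239.3   14.1] bbox (469, 148, 72, 66)
tcp [ 0.57177907 -0.1555048   0.16972376] lid depth z 0.18095949781091075
tcp [ 0.5718 -0.1556  0.1698] xang -17.18 tilt [-0. -0. -1.] shift mm [ 2.2  1.1 -0. ] q7 -1.44
```

```bash
python3 -m jog '{"jaw":[255,255,255,255,255,255,255,255,255,255,255,255,255,255,255,255,255],"xyz":[[0,0.7,10],[0,0,20],[0,0,20],[0,0,15],[0,0,10],[0,0,5],[0,0,5],[0,0,5],[0,0,5],[0,0,5],[0,0,5],[0,0,3],[0,0,2],[0,0,1],[0,0,1],[0,0,0],[0,0,0]],"yaw":[0,0,0,0,0,0,0,0,0,0,0,0,0,0,0,0,0]}'
```

```text
clock: 37.1
tool_pos: [0.5715, -0.1572, 0.0579]
ee_rot: [-3.106, 0.471, -0.0]
ft_force: [-0.4, 0.4, -2.7]
grip_width: 0.0583
grasp_force: 65.3
```

```bash
python3 -m jog '{"jaw":[255,255,255,255,255],"xyz":[[0,0,0.5],[0,0,0.5],[0,0,0.5],[0,0,0],[0,0,0]],"yaw":[0,0,0,0,0]}'
```

```text
clock: 37.6
tool_pos: [0.5715, -0.1572, 0.0571]
ee_rot: [-3.106, 0.471, -0.001]
ft_force: [-4.3, 1.4, 12.4]
grip_width: 0.0588
grasp_force: 66.8
```

Landed. I release and fetch the acrylic jar (it was set down with the TCP at 0.5323, -0.3209).

```bash
python3 -m jog '{"jaw":[255,0,0,0,0,0,0,0,0],"xyz":[[0,0,-0.5],[0,0,0],[0,0,0],[0,0,0],[0,0,0],[0,0,0],[0,0,0],[0,0,0],[0,0,0]],"yaw":[0,0,0,0,0,0,0,0,0]}'
python3 -m jog '{"jaw":[0,0,0,0,0,0,0,0,0,0],"xyz":[[0,0,-10],[0,0,-20],[0,0,-20],[0,0,-20],[0,0,-20],[0,0,-20],[0,0,-10],[0,0,0],[0,0,0],[0,0,0]],"yaw":[0,0,0,0,0,0,0,0,0,0]}' 50
python3 - <<'E'
from h import *
c=cam('wrist');lid(c,.068);lid(c,.032);go(.5323,-.3209)
P=cloud(c);print(np.nanmedian(P[175:210,300:335,2]))
E
```

```text
clock: 38.5
tool_pos: [0.5714, -0.1571, 0.0568]
ee_rot: [-3.106, 0.471, 0.0]
ft_force: [0.3, 0.1, -0.2]
grip_width: 0.0851
grasp_force: 0.0
clock: 39.5
tool_pos: [0.5711, -0.1571, 0.1759]
ee_rot: [-3.106, 0.471, 0.002]
ft_force: [0.1, -1.1, -0.1]
grip_width: 0.085
grasp_force: 0.0
lid [ 574.1 -157.9   32.9] bbox (281, 158, 74, 78)
lid [ 546.9 -300.2   27.8] bbox (464, 147, 70, 64)
lid [ 564.5 -154.9   37.8] bbox (281, 158, 74, 78)
lid [ 533.2 -318.5   32. ] bbox (464, 147, 70, 64)
tcp [ 0.5711 -0.1571  0.176 ] xang -17.25 tilt [-0.001  0.    -1.   ] shift mm [ 11.5 168.   -0. ] q7 -1.44
0.0683170073632075
```

```bash
python3 -m jog '{"jaw":[0,0,0,0,0,0,0,0,0,0,0],"xyz":[[1.3,8,0],[1.3,20,0],[1.3,20,0],[1.3,20,0],[1.3,20,0],[1.3,20,0],[1.3,20,0],[1.3,20,0],[1.1,20,0],[0,0,0],[0,0,0]],"yaw":[0,0,0,0,0,0,0,0,0,0,0]}'
python3 -m jog '{"jaw":[0,0,0,0,0,0,0,0,0,0,0,255,255,255,255,255,255,255],"xyz":[[0,0,12],[0,0,20],[0,0,20],[0,0,15],[0,0,15],[0,0,15],[0,0,15],[0,0,15],[0,0,15],[0,0,14],[0,0,0],[0,0,0],[0,0,0],[0,0,0],[0,0,0],[0,0,0],[0,0,0],[0,0,0]],"yaw":[0,0,0,0,0,0,0,0,0,0,0,0,0,0,0,0,0,0]}' 50
python3 -m jog '{"jaw":[255,255,255,255,255,255,255,255,255,255,255,255],"xyz":[[0,0,-5],[0,0,-10],[0,0,-15],[0,0,-15],[0,0,-15],[0,0,-15],[0,0,-15],[0,0,-20],[0,0,-20],[0,0,-20],[0,0,0],[0,0,0]],"yaw":[0,0,0,0,0,0,0,0,0,0,0,0]}'
python3 inhand.py
```

```text
clock: 40.65
tool_pos: [0.5322, -0.3214, 0.1764]
ee_rot: [-3.106, 0.472, 0.001]
ft_force: [0.8, -0.1, 0.2]
grip_width: 0.0855
grasp_force: 0.0
clock: 42.45
tool_pos: [0.533, -0.3212, 0.0219]
ee_rot: [3.106, -0.471, 0.002]
ft_force: [-1.5, 1.0, 7.8]
grip_width: 0.0577
grasp_force: 52.9
clock: 43.65
tool_pos: [0.5326, -0.3209, 0.1712]
ee_rot: [-3.106, 0.471, -0.001]
ft_force: [0.7, 0.3, -0.7]
grip_width: 0.0577
grasp_force: 53.6
lid [ 533.8 -321.6   30.7] bbox (252, 210, 132, 127)
lid [ 583.6 -270.3    8.9] bbox (155, 184, 15, 43)
lid [ 586.9 -250.2   18.7] bbox (73, 173, 81, 79)
tcp [ 0.5325945  -0.32091632  0.1711979 ] lid depth z 0.1816171112918017
tcp [ 0.5324 -0.3208  0.1706] xang -17.25 tilt [-0.001 -0.    -1.   ] shift mm [-9.100e+00 -1.684e+02  1.000e-01] q7 -1.21
```

```bash
python3 -m jog '{"jaw":[255,255,255,255,255,255,255,255,255,255,255,255,255],"xyz":[[-1,-8,0],[-1,-18,0],[-1,-20,0],[-1,-20,0],[-1,-20,0],[-1,-20,0],[-1,-20,0],[-1,-20,0],[-1,-14,0],[-1.5,-8,0],[0,0,0],[0,0,0],[0,0,0]],"yaw":[0,0,0,0,0,0,0,0,0,0,0,0,0]}'
python3 inhand.py
```

```text
clock: 45.0
tool_pos: [0.5721, -0.1584, 0.1708]
ee_rot: [3.105, -0.473, -0.0]
ft_force: [-0.2, 0.0, -0.7]
grip_width: 0.0579
grasp_force: 53.6
lid [ 573.3 -159.1   30.8] bbox (252, 210, 132, 127)
lid [ 607.  -168.7   15.6] bbox (279, 161, 75, 51)
tcp [ 0.57210608 -0.15842012  0.17077686] lid depth z 0.18122517763857787
tcp [ 0.5721 -0.1583  0.1708] xang -17.31 tilt [-0.  0. -1.] shift mm [ 1.1 -1.4 -0. ] q7 -1.44
```

```bash
python3 -m jog '{"jaw":[255,255,255,255,255,255,255,255,255,255,255,255,255],"xyz":[[-0.4,-1.6,5],[0,0,15],[0,0,15],[0,0,15],[0,0,10],[0,0,6],[0,0,5],[0,0,4],[0,0,2],[0,0,2],[0,0,1],[0,0,0],[0,0,0]],"yaw":[0,0,0,0,0,0,0,0,0,0,0,0,0]}'
python3 -m jog '{"jaw":[255,255,255,255],"xyz":[[0,0,0.5],[0,0,0.3],[0,0,0],[0,0,0]],"yaw":[0,0,0,0]}'
```

```text
clock: 46.35
tool_pos: [0.5725, -0.1558, 0.0909]
ee_rot: [-3.106, 0.471, -0.0]
ft_force: [-0.2, -0.2, -0.9]
grip_width: 0.058
grasp_force: 53.6
clock: 46.75
tool_pos: [0.5725, -0.1558, 0.09]
ee_rot: [-3.106, 0.471, 0.0]
ft_force: [0.3, 0.3, -1.1]
grip_width: 0.0579
grasp_force: 53.6
```

```bash
python3 -m jog '{"jaw":[255,255,255,255],"xyz":[[0,0,0.5],[0,0,0.5],[0,0,0],[0,0,0]],"yaw":[0,0,0,0]}'
```

```text
clock: 47.15
tool_pos: [0.5725, -0.1558, 0.0899]
ee_rot: [-3.106, 0.471, -0.001]
ft_force: [-4.8, 1.7, 14.9]
grip_width: 0.0584
grasp_force: 55.4
```

```bash
python3 -m jog '{"jaw":[255,255,0,0,0,0,0,0,0,0],"xyz":[[0,0,-0.5],[0,0,0],[0,0,0],[0,0,0],[0,0,0],[0,0,0],[0,0,0],[0,0,0],[0,0,0],[0,0,0]],"yaw":[0,0,0,0,0,0,0,0,0,0]}'
python3 -m jog '{"jaw":[0,0,0,0,0,0,0,0,0,0],"xyz":[[0,0,-5],[0,0,-15],[0,0,-20],[0,0,-20],[0,0,-20],[0,0,-20],[0,0,-10],[0,0,0],[0,0,0],[0,0,0]],"yaw":[0,0,0,0,0,0,0,0,0,0]}'
python3 - <<'E'
from h import *
c=cam('wrist');lid(c,.100);P=cloud(c)
with np.errstate(invalid='ignore'): m=np.hypot(P[...,0]-.573,P[...,1]+.157)<.024
Q=P[m&(P[...,2]>.09)];A=np.c_[Q[:,:2],np.ones(len(Q))];print(np.median(Q[:,2]),np.linalg.lstsq(A,Q[:,2],rcond=None)[0])
s=cam('side');cv2.imwrite('pics/end.png',cv2.resize(s['frame'][120:320,180:480],None,fx=2.5,fy=2.5))
E
```

```text
clock: 48.15
tool_pos: [0.5725, -0.1558, 0.0895]
ee_rot: [-3.106, 0.471, 0.0]
ft_force: [0.5, -0.2, -0.4]
grip_width: 0.0855
grasp_force: 0.0
clock: 49.15
tool_pos: [0.5722, -0.1557, 0.1986]
ee_rot: [-3.106, 0.471, 0.002]
ft_force: [0.3, 0.2, 1.6]
grip_width: 0.0856
grasp_force: 0.0
lid [ 576.2 -157.5   35. ] bbox (280, 155, 76, 87)
0.2693366419818005 [ 5.3379836  -1.48634095 -3.11026955]
```

View pics/end.png

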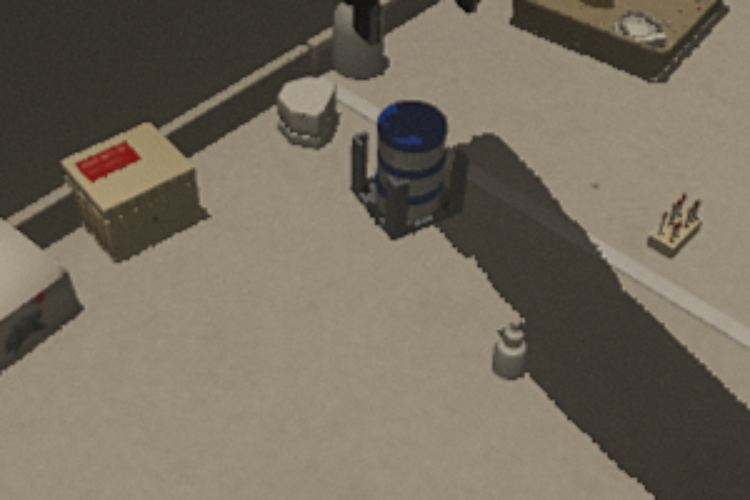

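The picture shows the three jars stacked straight and upright in the box (px (410,160)), with the model pair, dropper and bur block standing and the gripper clear. The plane fit failed because it caught gripper pixels, so the picture and the touch-down height (0.090) are my check. I hand it in.

```bash
python3 -c "
from bench import ctrl
print(ctrl.hand_in())"
```

```text
the job is handed in; nothing more can be done
None
```

I handed the job in with all three jars stacked upright in the box, metal (4.95 N) at the bottom, plaster (2.85 N) in the middle and acrylic (0.7 N) on top; no verdict came back.

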